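Open a tip box and peel the clipped cover sheet off the tips

ROBOT

A 6-joint arm with a two-finger parallel gripper is mounted at the origin on a cart in front of the work surface, level with it; the furniture and walls round the work are solid. World frame = base frame: x ahead of the robot, y to its left, z up, the work surface at z = 0. Lengths are in m, angles in rad, forces in N, time in s.
With the tool pointing down it reaches from about 0.35 to 0.875 m from the base axis. Payload 15.5 kg.
Tool frame: the origin (TCP) lies between the finger pads, 19 mm behind the fingertips; this is the grasp point; z points along the fingers, y is the line along which they close (so a half turn about z gives the same grasp; the last joint's range is limited). The gripper opens to 85 mm and grips with 20 to 120 N. Pads are 22 mm wide; open, the fingers measure 114 mm over their backs; the gripper's body (76 mm by 85 mm) begins 54 mm behind the grasp point. The pads swing forward as they close: fully open they stand 13 mm farther back than shut.
Start: joints at [-1.2, 0.494, 1.345, -0, 1.302, -0.096], TCP at [0.281, -0.558, 0.25] pointing down, gripper open.
Joint ranges: [-2.91, 2.91], [-0.82, 2.16], [0.22, 2.67], [-1.22, 4.37], [0.12, 2.79], [-3.08, 3.08]. Speed limits (rad/s): [1.89, 1.89, 2.57, 3.01, 3.01, 3.01].

INTERFACE

Orientations are given as a unit quaternion [w, x, y, z].
In Python, from workcell import status, viewer, job, finder gives the robot as it stands.
- The arm moves only by the shell command python3 -m inch 'ROWS'. ROWS is a JSON object whose one key "deltas" holds one flat list of numbers, 7 for each row, row after row: the finger opening in m, from 0 to 0.0854, then the shift along the world's x, y, z in m, then the turn, a rotation vector about the world's x, y, z in degrees. In form: {"deltas": [jaw, tx, ty, tz, ax, ay, az, jaw, tx, ty, tz, ax, ay, az, ...]}. A call has 1 to 8 rows; each row is the pose to reach, as a shift and turn from the pose commanded when the call began; what a row does not reach only later rows make up. A row lasts 1/8 s, in which the tool goes at most 62.5 mm and 10.7 degrees, less where a joint would pass 70% of its speed; a pose out of reach is approached as far as the arm can. A call with a gripper value outside its range is refused whole. The fingers move at their own pace and stop on an object; the grip force is fixed at half the most. Time passes only in rows, so rows that repeat a pose let the fingers close. It gives the time, the measured TCP pose, the force, the opening and the grip force at its end, in the units of the state.
- status.get_obs(): the state, without advancing time (a new reading comes with each control period).
- viewer.get_image(name): name is "side" or "top" or "wrist"; returns a dict with "img" (384x512x3 uint8, red, green, blue), "z_map" (384x512 float32, m along the optical axis (not along the pixel's ray), 0 where there is no reading), "fx", "fy", "cx", "cy" (pixels), "extrinsics" (4x4, takes a point from camera to world coordinates). Camera axes: x right, y down, z forward; pixel columns grow to the right and rows downward; lengths in m; the calibration is good to about 2 mm. A picture is of the moment at which its call begins.
- job.finish_job(): hands the job in; it is judged then, once.
Trained networks look in the newest picture that a camera, given by its name, has taken for a name from the list of things; names that differ only in an ending like _2 or _b are one class to them, and where a whole thing is asked for, a point or a joint stands for the part that bears it (a point fixed in the world has none). Each returns a list of dicts, best first, with "conf" (0 to 1); they miss things now and then, are a little off and sometimes report something else, mostly with a low value. They report only what shows in the picture. A call takes as long as a camera call.
- finder.spot_in(camera, name): "uv" ([column, row] in pixels, amid what is visible of it).
- finder.silhouettes(camera, name): "region" (384x512 bool, what is visible of it) and "uv" ([column, row] in pixels, amid what is visible of it).
The state is a dict: "time": time; "joint_positions": joint angles; "joint_velocities": joint speeds; "effort": joint torques, N m; "position": TCP position; "eef_rot": TCP orientation; "wrist_force": force on the tool from outside, world axes, zero at the start; "torque": the same for the moment, N m; "opening": opening from 0.0 (shut) to 1.0 (fully open); "gripper_force": force on a finger pad.
Only numpy, scipy, OpenCV 4.12 (cv2) and the standard library are available. Lean on these libraries where they do the work, as an engineer would, in place of code of your own. Each camera call takes 0.05 s, during which the arm holds its last target. There are 200 camera calls.

TASK

Lift the tip box's clear hinged lid by its yellow thumb tab until it rests back on its stop. Then take the blue cover sheet by its corner tab and peel it off the tips, that corner first and the opposite corner last, so that the yellow tip rack it is clipped to stays down in the box. Finish while holding the sheet by its tab: level, at least 15 cm above the bench and off to one side, well clear of the box, and leave the things standing nearby alone.

Things in the scene. Friction and masses are not known exactly. Their poses are not given: they have to be found in the camera images.
- tipbox: pipette tip box with clear hinged lid, fixed to the bench, 90 x 122 mm, grey base 46 mm high, 77 mm high shut. Origin: centre of its underside; x from the front (thumb tab side, roughly toward the robot) to the hinge at the back, y along the hinge, z up. Hinge line along y at x = +43, z = 47 mm. Fully open, the lid's upper edge is at x = +65, z = 128 and its back reaches x = +95 mm.
- tipbox_lid (a joint): opening of the lid in rad: 0 shut, grows as the front goes up, stop at 1.83 (leaning back a little past upright). The lid weighs about 30 g on a lightly stiff hinge: let go above about 0.7 rad it stays where it is, lower it sinks shut slowly; it has to be pushed all the way to the stop.
- lid_tab (a point): yellow thumb tab on the lid's front lower edge, a flat lip 24 mm wide (along the box's y), 4 mm thick, sticking 20 mm out of the lid's front face. This point is its mid-thickness, 5 mm in from its free edge, 52 mm above the bench when shut (box frame x = -57). The space below it, in front of the box, is open; lid front face at x = -42, lid lower edge at z = 46 mm.
- tip_rack (a joint): how far the yellow tip rack has been pulled up out of the box, in m: 0 seated. It is a press fit that slips up at about 11 N. Pulling the sheet up flat takes about 15 N and drags the rack with it; lifting the tab corner while tilting the sheet about its far corner (10 degrees is enough) takes about 9 N and frees the clips one after another.
- cover: frosted blue cover sheet, loose, 72 x 102 x 2.5 mm, about 30 g, clipped over the tips in the box, underside 54.5 mm above the bench. Origin: centre of its underside; axes at the start as the box's. Four sprung clips of the rack (box frame x = +/-30, y = +/-55, tops z = 62 mm) hold its two short ends down; each lets go at about 5 N once that spot has risen 4 mm.
- cover_tab (a point): middle of the blue upright grip tab near the sheet's front left corner (sheet frame x = -23, y = +38, z = +13 mm): 18 mm long along direction (1, -1) in the sheet's x, y, 9 mm thick across it (so the fingers close along (1, 1)); it rises from the sheet's upper face to 18 mm above its underside, 73 mm above the bench at the start.
- tab_corner (a point): the sheet's front left corner, next to the tab (underside).
- far_corner (a point): the sheet's corner diagonally across from the tab, at the hinge side (underside).
- plate: white well plate, loose, 85 x 128 x 15 mm, lying to the right of the box; bystander. Origin: centre of its underside.
- rack: green tube rack full of capped microtubes, loose, 84 x 117 x 48 mm, to the left of the box; bystander. Origin: centre of its underside.
- clock: small white timer, loose, 62 x 62 x 19 mm, beyond the plate, further right; bystander. Origin: centre of its underside. Behind it and the plate stands a tall pink waste bin, fixed: keep the gripper clear of the region x > 0.57, y -0.37 to -0.05, up to z = 0.38 m.
- conical: conical tube with blue cap lying on the bench, loose, 112 mm long, 22 mm thick, left of the box toward the robot; bystander. Origin: centre of its underside.

How it is judged:
By the outcome, as a careful person would: the job done as asked, in the order asked, and still so for the second after the job is handed in, while the arm keeps its last pose, push and grip.
It also fails if it takes over 59 s, if anything falls off the work surface, if the arm or the gripper's body presses on something with over 40 N, if the wrist force passes 120 N, or if a joint passes its speed limit or range.

## Working session

There is one attempt and no reset: what is moved stays moved. The work goes in short steps, Python scripts to look and compute and a shell command to move; the robot and the scene stay as the last step left them, time stands still between calls to the robot, and variables do not carry over. Pictures are saved under pics/ and viewed, at most 10 in all, crops included, and the job is handed in when it is done.

```bash
mkdir -p pics; cat > h.py <<'E'
import numpy as np, cv2
from workcell import status, viewer, job, finder
def px2w(im,u,v,z=None):
    K=im; E=np.array(im["extrinsics"])
    r=np.array([(u-im["cx"])/im["fx"],(v-im["cy"])/im["fy"],1.0])
    if z is None:
        d=im["z_map"][int(round(v)),int(round(u))]; return E[:3,:3]@(r*d)+E[:3,3]
    w=E[:3,:3]@r; return E[:3,3]+w*(z-E[2,3])/w[2]
def cloud(im,mask):
    v,u=np.nonzero(mask&(im["z_map"]>0)); d=im["z_map"][v,u]
    P=np.c_[(u-im["cx"])/im["fx"]*d,(v-im["cy"])/im["fy"]*d,d]
    E=np.array(im["extrinsics"]); return P@E[:3,:3].T+E[:3,3]
def save(im,n): cv2.imwrite("pics/"+n,im["img"][:,:,::-1])
E
python3 - <<'E'
from h import *
o=status.get_obs(); print(o["position"],o["eef_rot"],o["opening"],o["time"])
ims=[]
for c in ("top","side"):
    im=viewer.get_image(c); ims.append(im["img"])
    print(c,np.round(im["extrinsics"],3).tolist(),im["fx"])
    for n in ("lid_tab","cover_tab","tipbox","cover","plate","rack","clock","conical","tab_corner","far_corner"):
        for s in finder.spot_in(c,n)[:2]:
            u,v=s["uv"]; print(n,round(s["conf"],2),np.round([u,v]),np.round(px2w(im,u,v),3))
save({"img":np.vstack([ims[0],ims[1]])[:, :]},"a.png")
cv2.imwrite("pics/a.png",cv2.resize(np.hstack(ims)[:,:,::-1],(800,300)))
cv2.imwrite("pics/top.png",cv2.resize(ims[0][:,:,::-1],(800,600)))
E
```

```text
[ 0.28058843 -0.55809971  0.24940911] [-5.99023050e-04  9.72999887e-01  2.30804795e-01 -8.51554157e-05] 0.9992911792072157 0.0
top [[-0.011, -0.997, 0.079, 0.417], [-1.0, 0.011, -0.004, 0.077], [0.003, -0.079, -0.997, 1.009], [0.0, 0.0, 0.0, 1.0]] 374.5643201656529
lid_tab 0.68 [232. 175.] [0.53  0.139 0.081]
tipbox 0.94 [236. 180.] [0.518 0.13  0.076]
cover 0.55 [238. 179.] [0.52  0.126 0.077]
plate 0.68 [329. 194.] [ 0.485 -0.113  0.012]
rack 0.55 [138. 169.] [0.555 0.39  0.035]
clock 0.61 [378. 192.] [ 0.489 -0.244  0.016]
conical 0.85 [141. 227.] [0.403 0.386 0.013]
side [[-0.862, -0.199, 0.466, 0.005], [-0.506, 0.386, -0.771, 0.919], [-0.027, -0.901, -0.434, 0.561], [0.0, 0.0, 0.0, 1.0]] 352.4390232763574
lid_tab 0.87 [236. 207.] [0.509 0.175 0.078]
tipbox 0.62 [238. 214.] [0.495 0.188 0.065]
plate 0.79 [281. 189.] [ 0.501 -0.109  0.016]
rack 0.57 [174. 262.] [0.524 0.426 0.045]
clock 0.6 [308. 180.] [ 0.448 -0.229  0.015]
conical 0.8 [226. 275.] [0.408 0.381 0.018]
tab_corner 0.44 [283. 191.] [ 0.489 -0.098  0.015]
far_corner 0.33 [176. 264.] [0.523 0.423 0.037]
```

View pics/a.png

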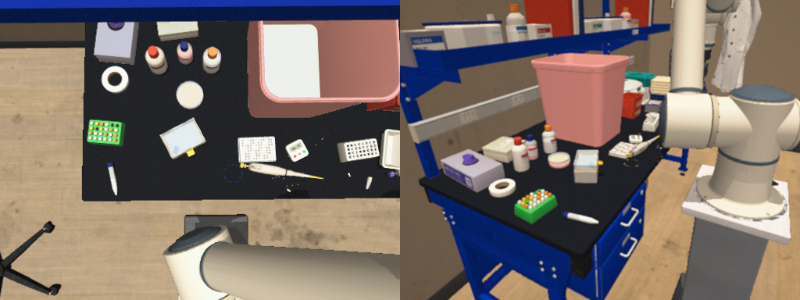

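View pics/top.png

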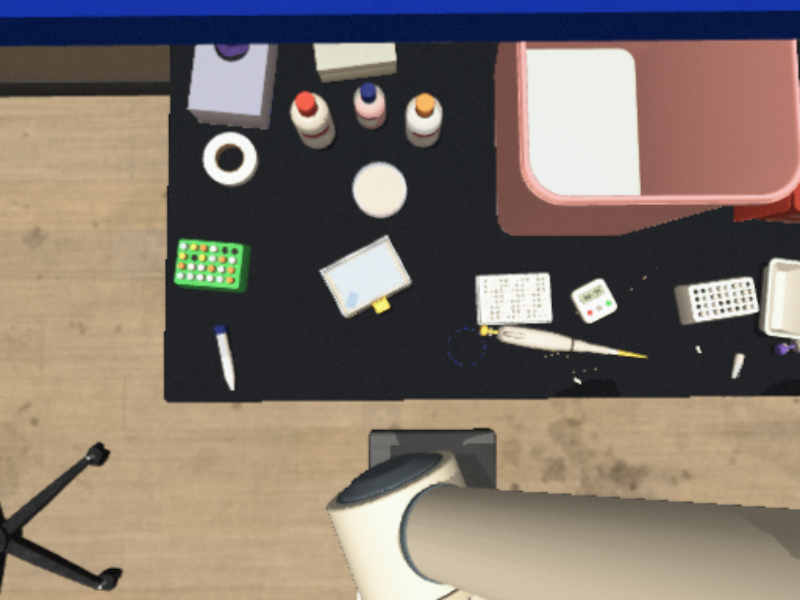

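The top view shows the box yawed by about 27°. The yellow thumb tab is at about (381,305) in the enlarged view and the blue grip tab at about (352,298), seen through the lid.

```bash
python3 - <<'E'
from h import *
for c in ("top","wrist"):
    im=viewer.get_image(c)
    if c=="wrist":
        from scipy.spatial.transform import Rotation as R
        o=status.get_obs();q=np.array(o["eef_rot"]);T=np.eye(4);T[:3,:3]=R.from_quat(q[[1,2,3,0]]).as_matrix();T[:3,3]=o["position"]
        print("tool<-cam",np.round(np.linalg.inv(T)@np.array(im["extrinsics"]),3).tolist(),im["fx"]);break
    m=finder.silhouettes(c,"tipbox")[0]["region"]
    hsv=cv2.cvtColor(im["img"],cv2.COLOR_RGB2HSV)
    y=(hsv[...,0]>18)&(hsv[...,0]<35)&(hsv[...,1]>150)&(hsv[...,2]>120)
    y[:185]=0;y[:,:225]=0;y[205:]=0;y[:,260:]=0
    v,u=np.nonzero(y);print("yellow",len(u),u.mean(),v.mean(),px2w(im,u.mean(),v.mean(),0.054))
    print("ytop",[px2w(im,a,b,0.054)[:2].round(4) for a,b in cv2.boxPoints(cv2.minAreaRect(np.c_[u,v].astype(np.float32)))])
    P=cloud(im,m); print(np.percentile(P[:,2],[5,25,50,75,95]))
    Q=P[P[:,2]>0.068]; r=cv2.minAreaRect(Q[:,:2].astype(np.float32)); print("topface",r)
E
```

```text
yellow 22 243.5909090909091 194.6818181818182 [0.48247519 0.11248017 0.054     ]
ytop [array([0.4854, 0.1273]), array([0.4959, 0.1057]), array([0.4784, 0.0972]), array([0.4679, 0.1187])]
[0.03483056 0.07462274 0.07609849 0.07732834 0.07919785]
topface ((0.5276206731796265, 0.1359156370162964), (0.08415168523788452, 0.12194227427244186), 27.125822067260742)
tool<-cam [[-0.0, -0.952, -0.306, 0.079], [1.0, -0.0, -0.0, 0.001], [0.0, -0.306, 0.952, -0.124], [0.0, 0.0, 0.0, 1.0]] 322.898078763289
```

```bash
python3 -m inch '{"deltas":[0.085,0.0,0.06,0,0,0,0, 0.085,0.01,0.12,0,0,0,0, 0.085,0.03,0.175,0,0,0,0, 0.085,0.05,0.23,0,0,0,0, 0.085,0.07,0.285,0,0,0,0, 0.085,0.09,0.34,0,0,0,0, 0.085,0.11,0.395,0,0,0,0, 0.085,0.13,0.45,0,0,0,0]}'; python3 -m inch '{"deltas":[0.085,0.02,0.055,0,0,0,0, 0.085,0.04,0.11,0,0,0,0, 0.085,0.06,0.165,0,0,0,0, 0.085,0.08,0.2,0,0,0,0, 0.085,0.099,0.235,0,0,0,0, 0.085,0.099,0.235,0,0,0,0, 0.085,0.099,0.235,0,0,0,0]}'
cat > look.py <<'E'
from h import *
import sys
im=viewer.get_image("wrist"); save(im,sys.argv[1])
print(status.get_obs()["position"])
for n in ("lid_tab","cover_tab","tipbox","cover","tab_corner","far_corner"):
    for s in finder.spot_in("wrist",n)[:1]:
        u,v=s["uv"]; print(n,round(s["conf"],2),np.round([u,v]),np.round(px2w(im,u,v),4))
hsv=cv2.cvtColor(im["img"],cv2.COLOR_RGB2HSV)
y=(hsv[...,0]>18)&(hsv[...,0]<35)&(hsv[...,1]>150)&(hsv[...,2]>120)
n,l,st,c=cv2.connectedComponentsWithStats(y.astype(np.uint8))
for i in range(1,n):
    if st[i,4]>60:
        v,u=np.nonzero(l==i); b=cv2.boxPoints(cv2.minAreaRect(np.c_[u,v].astype(np.float32)))
        print("Y",st[i],px2w(im,*c[i],0.054).round(4),cloud(im,l==i)[:,2].mean().round(3),[px2w(im,*p,0.054)[:2].round(4).tolist() for p in b])
E
python3 look.py w1.png
```

```text
time: 2.25
position: [0.4112, -0.1067, 0.2503]
eef_rot: [0.0, 0.973, 0.231, 0.0]
wrist_force: [0.7, 0.4, -0.2]
opening: 0.992
gripper_force: 0.0
time: 3.12
position: [0.5093, 0.1263, 0.2499]
eef_rot: [0.0, 0.973, 0.231, -0.0]
wrist_force: [0.4, -0.3, 0.4]
opening: 0.995
gripper_force: 0.0
[0.50926023 0.12598314 0.2499371 ]
lid_tab 0.93 [254. 152.] [0.5302 0.1374 0.0778]
tipbox 0.95 [254. 151.] [0.5309 0.1372 0.0775]
far_corner 0.57 [254. 152.] [0.5297 0.1375 0.0779]
```

View pics/w1.png

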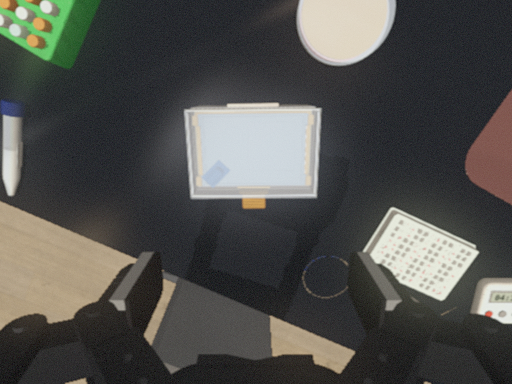

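The wrist view shows the box square to the tool. The yellow tab is at about (254,203) and the blue grip tab at about (216,173), front left under the lid.

```bash
python3 - <<'E'
from h import *
im=viewer.get_image("wrist")
hsv=cv2.cvtColor(im["img"],cv2.COLOR_RGB2HSV)
y=(hsv[...,0]>8)&(hsv[...,0]<35)&(hsv[...,1]>140)&(hsv[...,2]>100); y[:192]=0;y[215:]=0;y[:,:230]=0;y[:,280:]=0
v,u=np.nonzero(y);b=cv2.boxPoints(cv2.minAreaRect(np.c_[u,v].astype(np.float32)))
print(b.round(1).tolist(),[px2w(im,*p,0.054)[:2].round(4).tolist() for p in b])
m=finder.silhouettes("wrist","tipbox")[0]["region"]
P=cloud(im,m); Q=P[(P[:,2]>.072)&(P[:,2]<.083)]; print(len(P),len(Q),np.median(Q[:,2]))
print(cv2.minAreaRect(Q[:,:2].astype(np.float32)))
# yaw from front lid top edge fit in grad image: rows 185-205
g=cv2.cvtColor(im["img"],cv2.COLOR_RGB2GRAY).astype(float)
for r0,r1 in ((188,206),(98,116)):
    pts=[]
    for u in list(range(200,236,4))+list(range(275,312,4)):
        d=np.diff(g[r0:r1,u]); k=np.argmin(d) if r0>150 else np.argmax(d); pts.append((u,r0+k+.5))
    p=np.array(pts); f=np.polyfit(p[:,0],p[:,1],1); print(p[:,1].tolist(),f)
    for z in (.046,.077):
        A=px2w(im,200,np.polyval(f,200),z);B=px2w(im,310,np.polyval(f,310),z);d=A-B;print(z,A.round(4),B.round(4),np.degrees(np.arctan2(-d[0],d[1])))
E
```

```text
[[243.0, 200.0], [263.0, 200.0], [263.0, 207.0], [243.0, 207.0]] [[0.4755, 0.1225], [0.4849, 0.1037], [0.4779, 0.1001], [0.4684, 0.1191]]
12443 11628 0.07761860247493926
((0.5269895792007446, 0.13646200299263), (0.08424659818410873, 0.12197615951299667), 27.18643569946289)
[199.5, 199.5, 198.5, 198.5, 198.5, 198.5, 198.5, 198.5, 198.5, 197.5, 197.5, 198.5, 197.5, 197.5, 198.5, 197.5, 197.5, 198.5, 197.5] [-1.18021250e-02  2.01264398e+02]
0.046 [0.4532 0.1634 0.046 ] [0.5076 0.0584 0.046 ] 27.346899450101674
0.077 [0.4652 0.1632 0.077 ] [0.5144 0.0681 0.077 ] 27.346899450101695
[107.5, 107.5, 107.5, 106.5, 106.5, 105.5, 106.5, 103.5, 103.5, 102.5, 106.5, 104.5, 104.5, 106.5, 106.5, 104.5, 106.5, 105.5, 105.5] [-1.11833325e-02  1.08526714e+02]
0.046 [0.5416 0.2021 0.046 ] [0.5912 0.1059 0.046 ] 27.247747108301017
0.077 [0.5453 0.1982 0.077 ] [0.5901 0.1111 0.077 ] 27.247747108301027
```

```bash
python3 -m inch '{"deltas":[0.05,-0.036,-0.0174,0,0,0,0, 0.05,-0.036,-0.0174,-0.06,0,0,0, 0.05,-0.036,-0.0174,-0.12,0,0,0, 0.05,-0.036,-0.0174,-0.15,0,0,0, 0.05,-0.036,-0.0174,-0.17,0,0,0, 0.05,-0.036,-0.0174,-0.18,0,0,0, 0.05,-0.036,-0.0174,-0.19,0,0,0, 0.05,-0.036,-0.0174,-0.19,0,0,0]}'
python3 -m inch '{"deltas":[0.02,0,0,0,0,0,0, 0.015,0,0,0,0,0,0, 0.015,0,0,0,0,0,0, 0.015,0,0,0,0,0,0]}'
```

```text
time: 4.58
position: [0.4737, 0.1092, 0.0599]
eef_rot: [-0.0, 0.973, 0.231, -0.0]
wrist_force: [-0.8, 0.6, 0.2]
opening: 0.585
gripper_force: 0.0
time: 5.08
position: [0.4737, 0.1097, 0.0607]
eef_rot: [-0.0, 0.973, 0.231, 0.0]
wrist_force: [-2.8, 8.0, 7.2]
opening: 0.246
gripper_force: 58.4
```

```bash
python3 -m inch '{"deltas":[0.015,0.001,0.0005,0.010,0,0,0, 0.015,0.0027,0.0014,0.0204,0,0,0, 0.015,0.0054,0.0028,0.0302,0,0,0, 0.015,0.009,0.0046,0.0397,0,0,0, 0.015,0.009,0.0046,0.0397,0,0,0]}'
```

```text
time: 5.7
position: [0.4831, 0.1146, 0.1005]
eef_rot: [-0.0, 0.973, 0.231, 0.001]
wrist_force: [1.1, 9.8, -6.4]
opening: 0.245
gripper_force: 60.4
```

```bash
python3 -m inch '{"deltas":[0.015,0.0044,0.0022,0.0091,0,0,0, 0.015,0.0095,0.0049,0.0176,0,0,0, 0.015,0.0154,0.0079,0.0255,0,0,0, 0.015,0.022,0.0113,0.0327,0,0,0, 0.015,0.0292,0.015,0.0391,0,0,0, 0.015,0.0369,0.019,0.0447,0,0,0, 0.015,0.045,0.0231,0.0494,0,0,0, 0.015,0.0535,0.0275,0.0531,0,0,0]}'
python3 - <<'E'
from h import *
im=viewer.get_image("side"); cv2.imwrite("pics/s1.png",cv2.resize(im["img"][120:280,150:370,::-1],(770,560)))
E
```

```text
time: 6.7
position: [0.5358, 0.1418, 0.1527]
eef_rot: [-0.0, 0.973, 0.231, -0.0]
wrist_force: [-2.1, 5.6, -8.3]
opening: 0.235
gripper_force: 58.9
```

View pics/s1.png

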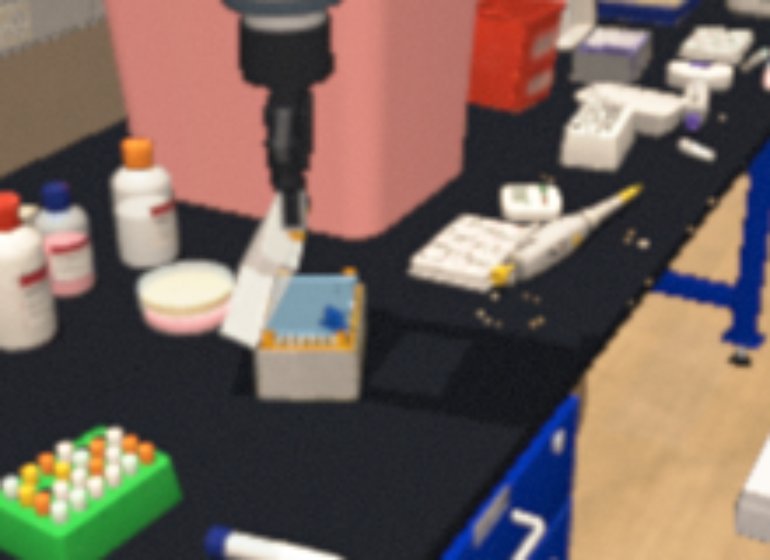

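The side view shows the lid raised to about 1.2 rad and held by its tab. The cover sheet is exposed and the rack is still seated.

```bash
python3 -m inch '{"deltas":[0.015,0.0089,0.0046,0.0028,0,0,0, 0.015,0.0179,0.0092,0.0045,0,0,0, 0.015,0.027,0.0139,0.0053,0,0,0, 0.015,0.0362,0.0186,0.005,0,0,0, 0.015,0.0453,0.0233,0.0037,0,0,0, 0.015,0.0543,0.0279,0.0014,0,0,0, 0.015,0.058,0.0298,0.0004,0,0,0, 0.015,0.0605,0.031,0,0,0,0]}'
python3 -m inch '{"deltas":[0.015,0.001,0.0005,0,0,0,0,0.015,0.001,0.0005,0,0,0,0]}'
```

```text
time: 7.75
position: [0.5969, 0.1722, 0.1529]
eef_rot: [0.0, 0.973, 0.231, 0.0]
wrist_force: [-0.1, -0.3, 0.8]
opening: 0.178
gripper_force: 0.0
time: 8.0
position: [0.5976, 0.1727, 0.1528]
eef_rot: [0.0, 0.973, 0.231, -0.0]
wrist_force: [-0.7, -0.3, -0.0]
opening: 0.178
gripper_force: 0.0
```

```bash
python3 - <<'E'
from h import *
im=viewer.get_image("side"); cv2.imwrite("pics/s2.png",cv2.resize(im["img"][130:250,190:310,::-1],(600,600),interpolation=cv2.INTER_CUBIC))
for s in finder.spot_in("side","lid_tab"): print(s)
hsv=cv2.cvtColor(im["img"],cv2.COLOR_RGB2HSV)
y=(hsv[...,0]>8)&(hsv[...,0]<35)&(hsv[...,1]>140)&(hsv[...,2]>100)
n,l,st,c=cv2.connectedComponentsWithStats(y[130:250,190:310].astype(np.uint8))
for i in range(1,n):
    if st[i,4]>3:
        P=np.median(cloud(im,np.pad(l==i,((130,134),(190,202)))),0); d=P-[.527,.136,0]
        print(st[i],P.round(3),(np.array([d[0]*.8894+d[1]*.4571,-d[0]*.4571+d[1]*.8894])).round(3))
E
```

```text
{'uv': [214.2, 197.6], 'conf': 0.81}
[ 0 29  4  9 31] [0.776 0.041 0.121] [ 0.178 -0.198]
[26 49  4  7 16] [0.572 0.171 0.138] [0.056 0.011]
[39 66  4  2  6] [0.58  0.1   0.061] [ 0.031 -0.056]
[58 66  4  2  6] [0.526 0.074 0.062] [-0.029 -0.054]
[100  66   7   6  25] [ 0.434 -0.057  0.019] [-0.171 -0.129]
[34 73 29 17 76] [0.495 0.175 0.047] [-0.011  0.049]
[  0 116   4   4  15] [0.523 0.363 0.047] [0.101 0.203]
```

View pics/s2.png

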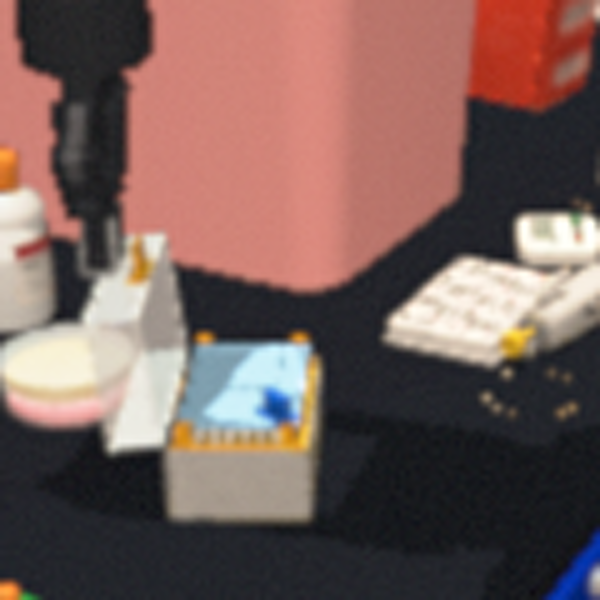

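The lid stands at about 1.65 rad; its tab is at about (138,258) in the crop, and the fingers have slipped past behind it. I'll go over the tab, come down in front of it and push it to the stop.

```bash
python3 -m inch '{"deltas":[0,0,0,0.03,0,0,0, 0,0,0,0.055,0,0,0, 0,-0.025,-0.0128,0.055,0,0,0, 0,-0.051,-0.0262,0.055,0,0,0, 0,-0.051,-0.0262,0.03,0,0,0, 0,-0.051,-0.0262,0.001,0,0,0,0,-0.051,-0.0262,0.001,0,0,0]}'
python3 -m inch '{"deltas":[0,0.009,0.0046,0,0,0,0, 0,0.018,0.0093,0,0,0,0, 0,0.024,0.0123,0,0,0,0, 0,0.028,0.0144,0,0,0,0, 0,0.031,0.0159,0,0,0,0, 0,0.033,0.017,0,0,0,0]}'
python3 -m inch '{"deltas":[0,0.0015,0.0008,0,0,0,0,0,0.0015,0.0008,0,0,0,0]}'
```

```text
time: 8.98
position: [0.5455, 0.1463, 0.1524]
eef_rot: [-0.0, 0.973, 0.231, -0.002]
wrist_force: [0.0, -0.5, -0.6]
opening: 0.001
gripper_force: 0.0
time: 9.72
position: [0.5798, 0.1636, 0.1538]
eef_rot: [-0.0, 0.973, 0.231, -0.0]
wrist_force: [-0.5, -0.7, 0.2]
opening: 0.001
gripper_force: 0.1
time: 9.98
position: [0.5805, 0.1641, 0.1536]
eef_rot: [0.0, 0.973, 0.231, -0.001]
wrist_force: [-3.7, -3.0, 2.8]
opening: -0.001
gripper_force: 2.6
```

```bash
python3 -m inch '{"deltas":[0,0.0015,0.0008,0,0,0,0,0,0.0025,0.0013,0,0,0,0,0,0.0025,0.0013,0,0,0,0]}'
python3 -m inch '{"deltas":[0,-0.012,-0.006,0,0,0,0,0,-0.025,-0.013,0.02,0,0,0, 0,-0.06,-0.03,0.06,0,0,0, 0,-0.095,-0.046,0.096,0,0,0, 0,-0.095,-0.046,0.096,0,0,0]}'
python3 look.py w2.png; python3 - <<'E'
from h import *
im=viewer.get_image("side"); a=cv2.resize(im["img"][130:250,190:310,::-1],(384,384),interpolation=cv2.INTER_CUBIC)
b=cv2.imread("pics/w2.png")[:, 100:512]
cv2.imwrite("pics/c2.png",np.hstack([a,b]))
E
```

```text
time: 10.35
position: [0.5813, 0.1645, 0.1534]
eef_rot: [0.0, 0.973, 0.231, -0.003]
wrist_force: [-14.2, -10.8, 8.6]
opening: -0.002
gripper_force: 9.2
time: 10.98
position: [0.4876, 0.1191, 0.2523]
eef_rot: [0.0, 0.973, 0.231, 0.002]
wrist_force: [-0.1, 0.2, -0.6]
opening: -0.001
gripper_force: 0.0
[0.48853613 0.11943449 0.25097622]
lid_tab 0.62 [258.  38.] [0.5895 0.1673 0.1322]
cover_tab 0.98 [254. 127.] [0.5272 0.1391 0.0589]
tipbox 0.68 [256.  45.] [0.5855 0.1664 0.1304]
cover 0.73 [256. 124.] [0.5303 0.1386 0.0584]
tab_corner 0.71 [258. 122.] [0.5331 0.1378 0.0588]
far_corner 0.91 [258. 128.] [0.5285 0.1349 0.0587]
```

View pics/c2.png

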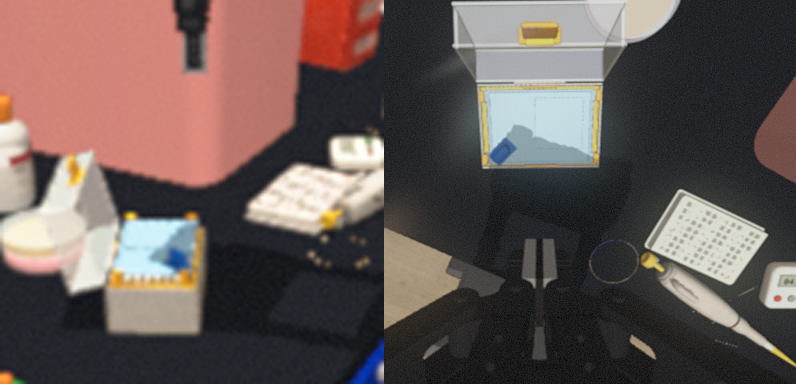

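The lid now leans back on its stop, with its tab at about (540,33) in the picture. The sheet is exposed, and its blue grip tab is at about (218,151) in wrist pixels.

```bash
cat > tab.py <<'E'
from h import *
o=status.get_obs(); print("tcp",o["position"].round(4) if hasattr(o["position"],"round") else o["position"],"j",np.round(o["joint_positions"],2))
for c in ("wrist","top"):
    im=viewer.get_image(c); hsv=cv2.cvtColor(im["img"],cv2.COLOR_RGB2HSV)
    y=(hsv[...,0]>95)&(hsv[...,0]<125)&(hsv[...,1]>140)
    n,l,st,cc=cv2.connectedComponentsWithStats(y.astype(np.uint8))
    for i in range(1,n):
        if st[i,4]<8: continue
        P=cloud(im,l==i)
        if not len(P): continue
        d=np.median(P,0)-[.527,.136,0]
        if np.hypot(d[0],d[1])<.09:
            v,u=np.nonzero(l==i); T=P[P[:,2]>.068]
            b=cv2.minAreaRect(P[:,:2].astype(np.float32)); print(c,st[i],np.median(P,0).round(4),len(T),T.mean(0).round(4) if len(T) else "",b)
E
python3 tab.py
```

```text
tcp [0.4888 0.1198 0.249 ] j [0.12 0.33 1.64 0.   1.18 1.23]
wrist [205 141  26  26 243] [0.4892 0.1605 0.0718] 146 [0.489  0.1606 0.0727] ((0.4894695281982422, 0.1602351814508438), (0.013849523849785328, 0.02373778447508812), 70.6491928100586)
```

```bash
python3 -m inch '{"deltas":[0.035,0,0.02,0,0,0,-10, 0.035,0,0.04,0,0,0,-20, 0.035,0,0.04,0,0,0,-30, 0.035,0,0.04,0,0,0,-40, 0.035,0,0.04,-0.05,0,0,-45,0.035,0,0.04,-0.09,0,0,-45,0.035,0,0.04,-0.09,0,0,-45]}'
python3 tab.py; python3 - <<'E'
from h import *
save(viewer.get_image("wrist"),"w3.png")
E
```

```text
time: 12.35
position: [0.4872, 0.1594, 0.1577]
eef_rot: [0.001, 0.987, -0.159, -0.002]
wrist_force: [-0.3, 0.5, 0.0]
opening: 0.415
gripper_force: 0.0
tcp [0.4872 0.1594 0.1577] j [0.2  0.46 1.72 0.   0.96 2.09]
wrist [242 183  21  34 583] [0.4919 0.1595 0.0707] 307 [0.4905 0.1599 0.0727] ((0.4899488389492035, 0.16030043363571167), (0.014346743933856487, 0.024827690795063972), 72.7595443725586)
```

View pics/w3.png

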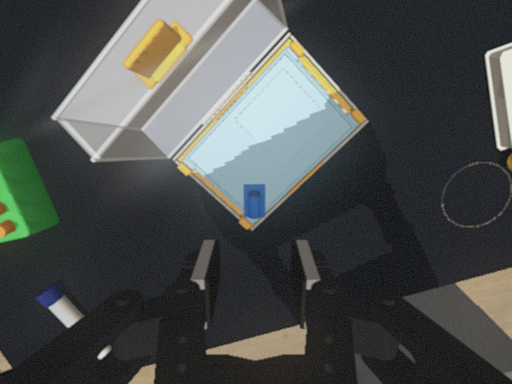

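The tab at (254,200) lies midway between the fingers and is aligned with them. Next: down, then grip.

```bash
python3 -m inch '{"deltas":[0.035,0.0017,0.0006,-0.03,0,0,0, 0.035,0.0017,0.0006,-0.055,0,0,0, 0.035,0.0017,0.0006,-0.07,0,0,0, 0.035,0.0017,0.0006,-0.0775,0,0,0, 0.035,0.0017,0.0006,-0.0775,0,0,0]}'
python3 -m inch '{"deltas":[0.015,0,0,0,0,0,0, 0.0,0,0,0,0,0,0, 0,0,0,0,0,0,0, 0,0,0,0,0,0,0]}'
```

```text
time: 13.12
position: [0.4907, 0.1603, 0.0826]
eef_rot: [-0.0, 0.987, -0.159, 0.0]
wrist_force: [0.3, -0.7, -0.0]
opening: 0.407
gripper_force: 0.0
time: 13.62
position: [0.4908, 0.1604, 0.083]
eef_rot: [-0.0, 0.987, -0.159, 0.001]
wrist_force: [-0.3, -0.6, 6.3]
opening: 0.08
gripper_force: 59.7
```

```bash
python3 -m inch '{"deltas":[0.016,0,0,0,0,0,0, 0.016,0,0,-0.003,0,0,0,0.016,0,0,-0.003,0,0,0, 0,0,0,-0.003,0,0,0, 0,0,0,-0.003,0,0,0, 0,0,0,-0.003,0,0,0]}'
```

```text
time: 14.38
position: [0.4904, 0.1603, 0.0793]
eef_rot: [0.0, 0.987, -0.159, -0.0]
wrist_force: [-1.1, 0.3, 2.4]
opening: 0.088
gripper_force: 58.8
```

```bash
python3 -m inch '{"deltas":[0,0.0004,-0.0002,0.0018,0.49,0.87,0, 0,0.0009,-0.0005,0.0037,0.98,1.74,0, 0,0.0013,-0.0007,0.0056,1.47,2.62,0, 0,0.0017,-0.001,0.0074,1.96,3.49,0]}'
python3 -m inch '{"deltas":[0,0.0006,-0.0003,0.0018,0.49,0.87,0, 0,0.0012,-0.0006,0.0036,0.98,1.74,0, 0,0.0018,-0.0009,0.0054,1.47,2.62,0, 0,0.0023,-0.0012,0.0072,1.96,3.49,0]}'
```

```text
time: 14.88
position: [0.4922, 0.1595, 0.0869]
eef_rot: [-0.013, 0.987, -0.159, -0.033]
wrist_force: [-0.7, 2.4, -1.8]
opening: 0.087
gripper_force: 59.5
time: 15.38
position: [0.4943, 0.1582, 0.094]
eef_rot: [-0.024, 0.985, -0.159, -0.066]
wrist_force: [-3.0, 4.9, -1.4]
opening: 0.083
gripper_force: 59.5
```

Next, up to 14°.

```bash
python3 -m inch '{"deltas":[0,0.0013,-0.0007,0.0036,0.98,1.74,0, 0,0.0026,-0.0015,0.007,1.96,3.49,0, 0,0.0041,-0.0023,0.0105,2.93,5.23,0, 0,0.0041,-0.0023,0.0105,2.93,5.23,0]}'
python3 - <<'E'
from h import *
im=viewer.get_image("side"); a=cv2.resize(im["img"][150:250,200:300,::-1],(384,384),interpolation=cv2.INTER_CUBIC)
w=viewer.get_image("wrist"); b=w["img"][:,:412,::-1]
cv2.imwrite("pics/c3.png",np.hstack([a,b]))
E
```

```text
time: 15.88
position: [0.4991, 0.1554, 0.1044]
eef_rot: [-0.042, 0.98, -0.158, -0.114]
wrist_force: [0.6, 1.4, -0.4]
opening: 0.077
gripper_force: 59.6
```

View pics/c3.png

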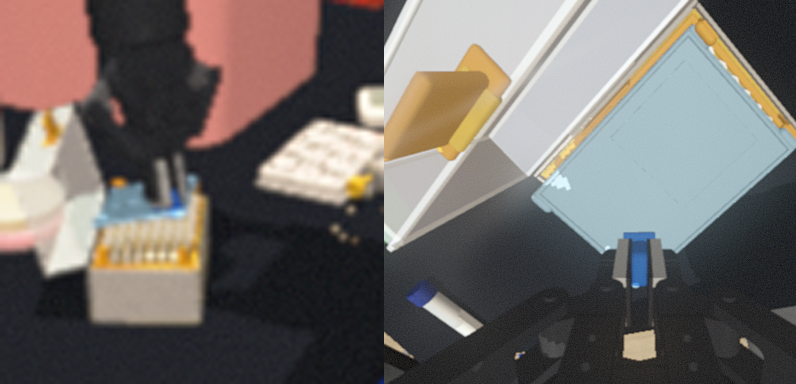

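The side view shows the tab corner peeled up, with the tips and rack left behind. The wrist view shows the sheet held by its tab at about (640,250), its far corner still at the clip.

```bash
python3 -m inch '{"deltas":[0,0.0017,-0.001,0.0033,0.98,1.74,0, 0,0.0033,-0.0019,0.0066,1.96,3.49,0, 0,0.0033,-0.0019,0.009,1.96,3.49,0, 0,0.0033,-0.0019,0.0115,1.96,3.49,0, 0,0.0033,-0.0019,0.014,1.96,3.49,0]}'
python3 -m inch '{"deltas":[0,0,0,0.003,0,0,0, 0,0,0,0.006,0,0,0, 0,0,0,0.012,0,0,0]}'
```

```text
time: 16.6
position: [0.5017, 0.154, 0.1186]
eef_rot: [-0.054, 0.975, -0.157, -0.146]
wrist_force: [-0.1, -0.3, -0.1]
opening: 0.082
gripper_force: 59.8
time: 16.98
position: [0.5018, 0.1538, 0.1306]
eef_rot: [-0.054, 0.975, -0.157, -0.147]
wrist_force: [0.2, 1.0, -0.6]
opening: 0.082
gripper_force: 59.8
```

```bash
python3 -m inch '{"deltas":[0,-0.002,-0.001,0.03,0,0,0, 0,-0.006,-0.003,0.07,0,0,0, 0,-0.02,-0.01,0.11,0,0,0, 0,-0.03,-0.02,0.15,-3,-5,0, 0,-0.04,-0.04,0.16,-6,-10.5,0, 0,-0.05,-0.07,0.16,-8.8,-15.7,0, 0,-0.06,-0.1,0.16,-8.8,-15.7,0, 0,-0.07,-0.13,0.16,-8.8,-15.7,0]}'
python3 -m inch '{"deltas":[0,0,-0.03,0,0,0,0, 0,0,-0.06,0,0,0,0, 0,0,-0.09,0,0,0,0, 0,0,-0.12,0,0,0,0, 0,0,-0.14,0,0,0,0, 0,0,-0.14,0,0,0,0, 0,0,-0.14,0,0,0,0]}'
python3 - <<'E'
from h import *
im=viewer.get_image("wrist"); s=viewer.get_image("side")
for n in ("cover",):
    r=finder.silhouettes("wrist",n)[0]; P=cloud(im,r["region"]); 
    for _ in range(6):
        A=np.c_[P[:,:2],np.ones(len(P))]; f=np.linalg.lstsq(A,P[:,2],rcond=None)[0]; e=P[:,2]-A@f; P=P[abs(e)<.006] if _>2 else P[abs(e)<max(.006,2*e.std())]
    print(r["conf"],len(P),"slopes deg",np.degrees(np.arctan(f[:2])),P.mean(0))
cv2.imwrite("pics/c4.png",np.hstack([s["img"][100:340,150:450,::-1],cv2.resize(im["img"][:,:,::-1],(320,240))]))
E
```

```text
time: 17.98
position: [0.4311, 0.0232, 0.291]
eef_rot: [-0.0, 0.987, -0.159, 0.0]
wrist_force: [1.1, 0.1, -0.1]
opening: 0.081
gripper_force: 59.8
time: 18.85
position: [0.4317, -0.1156, 0.2905]
eef_rot: [-0.0, 0.987, -0.159, -0.0]
wrist_force: [-1.6, -0.1, -0.5]
opening: 0.084
gripper_force: 59.7
0.66 31444 slopes deg [ 0.25146686 -0.2248737 ] [ 0.47488555 -0.14341321  0.26913483]
```

View pics/c4.png

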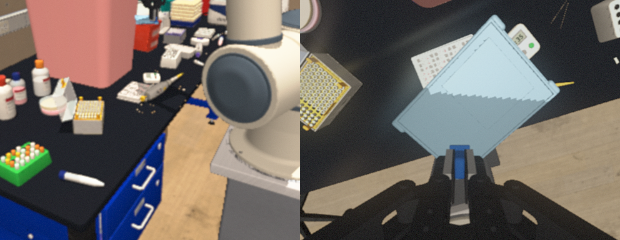

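The wrist view shows the sheet held level, within 0.3°, at 0.27 m over the plate. The box is open with the tips in place. I'll check the lid and rack numerically, then hand in.

```bash
python3 - <<'E'
from h import *
im=viewer.get_image("side"); P=cloud(im,np.ones((384,512),bool)); d=P[:,:2]-[.527,.136]
x=d[:,0]*.8894+d[:,1]*.4571; y=-d[:,0]*.4571+d[:,1]*.8894; z=P[:,2]
m=(abs(y)<62)&(x<.04)&(x>-.04)&(abs(y)<.058)&(z>.03); print("in box z",np.percentile(z[m],[10,50,90,99]).round(4))
m=(abs(y)<.062)&(x>.04)&(x<.11)&(z>.1); print("lid top",z[m].max().round(4))
for a in (.10,.11,.12): 
    k=m&(abs(z-a)<.005); print(a,np.percentile(x[k],[2,50,98]).round(3))
k=m&(abs(y)<.014)&(z>.135);print("tab",k.sum(),np.median(np.c_[x,z][k],0).round(4))
E
```

```text
in box z [0.0457 0.0501 0.0534 0.0624]
lid top 0.1487
0.1 [0.058 0.066 0.083]
0.11 [0.057 0.069 0.089]
0.12 [0.061 0.085 0.092]
tab 18 [0.0714 0.1437]
```

```bash
python3 -c "
from workcell import job; print(job.finish_job())"
```

```text
the job is handed in; nothing more can be done
None
```

I handed the job in after about 19 s of robot time: the lid is back on its stop, the rack is still seated, and the sheet was peeled off tab corner first and is held level by its tab about 27 cm up, over the plate on the right of the box.

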